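# Walk the plaster block round to the carving-board fence

### The job

The heavy plaster block lies askew on the carving board. Walk it round with fingertip pushes at its corners until its long plain side faces the fence squarely, keeping it off the fence until it does; then push it up so that the whole long side sits flush against the fence, none of it beyond the fence's ends. Push steadily, do not lift or tip the block, and leave the other things where they are.

Things in the scene. Friction and masses are not known exactly. Their poses are not given: they have to be found in the camera images.
- block: heavy off-white plaster block (about 1 to 1.5 kg), raised flower on top; seen from above 100 (its x) by 140 mm (its y), 50 mm tall plus 5 mm flower. Origin: centre of its underside. +x points out of the long plain side (x = +50 mm, square corners), which goes to the fence. Starts on the board with +x turned 40 to 90 degrees left (anticlockwise from above) of the way to the fence. Slides with friction
- long_left (a point): bottom corner of the block's long plain side at block x = +50, y = +70 mm
- long_right (a point): bottom corner of the block's long plain side at block x = +50, y = -70 mm
- clipped_mid (a point): bottom middle of the block's clipped-corner side, at block x = -50 mm, y = 0. Both corners of this side are clipped at 45 degrees by 30 mm, so 80 mm of it is flat (block y -40 to +40 mm); the block's short ends (block y = +70 and -70 mm) are flat from block x = -20 to +50 mm
- board: plywood carving board fixed to the table, 280 mm (its x) by 400 mm (its y), its top 15 mm above the table. Origin: centre of its underside, on the table; +x points away from the robot towards the fence (within about 12 degrees of straight ahead)
- fence: straight hardwood fence screwed on the board along its far edge, 220 mm long (along y), 35 mm thick, 28 mm high above the board. Origin: centre of its underside, at board x = +122.5 mm; axes as the board's. Does not move
- fence_face (a point): middle of the fence's near face, where it meets the board's top (board x = +105 mm, y = 0, z = 15 mm); the face is upright, looks towards the robot and runs 110 mm to each side along board y; axes as the fence's
- jar: small screw-top amber glass paint jar, 42 mm diameter, 55 mm tall, standing on the board near its left end; to be left alone; origin: centre of its underside
- sanding_block: cork sanding block, 65 x 40 x 28 mm, lying on the board near its right end; to be left alone; origin: centre of its underside
- paint_bottle: small paint bottle, 38 mm diameter, 90 mm tall, on the table left of the board; to be left alone; origin: centre of its underside
- paint_pot: white paint pot with a lid, 56 mm diameter, 60 mm tall, on the table left of the board; to be left alone; origin: centre of its underside
- varnish_can: metal can, 66 mm diameter, 85 mm tall, on the table right of the board; to be left alone; origin: centre of its underside
- gouge: wood-handled carving gouge, 215 mm long, 18 mm high, lying on the table beyond the fence (origin at its ferrule); to be left alone
- scraper: scraper with a wooden handle, 210 mm long, 16 mm high, lying on the table right of the board (origin at the handle's end next to the blade); to be left alone

How it is judged:
By the outcome, as a careful person would: the job done as asked, in the order asked, and still so for the second after the job is handed in, with the robot touching nothing.
It also fails if it takes over 64 s, if anything falls off the work surface, if the arm or the gripper's body presses on something with over 40 N, if the wrist force passes 120 N, or if a joint passes its speed limit or range.

### The arm

A 6-joint arm with a two-finger parallel gripper is mounted at the origin on the work surface. World frame = base frame: x ahead of the robot, y to its left, z up, the work surface at z = 0. Lengths are in mm, angles in degrees, forces in N, time in s.
With the tool pointing down it reaches from about 350 to 925 mm from the base axis. Payload 6.4 kg.
Tool frame: the origin (TCP) lies at the very end of the fingers, on their centre line; the grasp point (between the pads) lies 19 mm behind it; z points along the fingers, y is the line along which they close (so a half turn about z gives the same grasp; the last joint's range is limited). The gripper opens to 94 mm and grips with 3 to 60 N. Pads are 16 mm wide; open, the fingers measure 119 mm over their backs; the gripper's body (75 mm by 177 mm) begins 78 mm behind the grasp point.
Start: joints at [-85.491, 14.043, 89.255, -0, 76.702, -9.975], TCP at [162.58, -629.35, 205.455] pointing down, gripper open.
Joint ranges: [-179.41, 179.41], [-58.25, 129.5], [7.25, 145.43], [-54.29, 234.29], [11.92, 165.04], [-157.13, 157.13]. Speed limits (degrees/s): [147.25, 147.25, 180, 180, 180, 180].

### API

Orientations are given as [roll, pitch, yaw] about the fixed x, y, z axes, in that order (R = Rz(yaw) Ry(pitch) Rx(roll)).
In Python, from plant import manip, imaging gives the robot as it stands.
- The arm moves only by the tool play_rows, never from a script. Its argument "moves" is a list of rows, each an object with "turn": the turn, a rotation vector about the tool's x, y, z in degrees, a list of three; "slide": the shift along the tool's x, y, z in mm, a list of three; "fingers": the opening, from 0 (shut) to 1 (fully open). A call has exactly 10 rows; each row is the pose to reach, as a shift and turn from the pose commanded when the call began, along the tool's axes at that moment; what a row does not reach only later rows make up. A row lasts 1/10 s, in which the tool goes at most 50 mm and 8.59 degrees, less where a joint would pass 70% of its speed; a pose out of reach is approached as far as the arm can. A call with a gripper value outside its range is refused whole. The fingers move at their own pace and stop on an object; "newtons" is the grip in N (left out, the last holds). Time passes only in rows, so rows that repeat a pose let the fingers close, or fill a call up. It gives the time, the measured TCP pose, the force, the opening and the grip force at its end, in the units of the state.
- manip.sense(): the state, without advancing time (a new reading comes with each control period).
- imaging.snapshot(name): name is "scene" or "top" or "wrist"; returns a dict with "color" (384x512x3 uint8, red, green, blue), "z_map" (384x512 float32, mm along the optical axis (not along the pixel's ray), 0 where there is no reading), "fx", "fy", "cx", "cy" (pixels), "cam_to_world" (4x4, takes a point from camera to world coordinates); the wrist camera has in their place "hand_eye" (4x4, takes a point from camera to tool coordinates, whose origin is the TCP and whose axes are the flange's). Camera axes: x right, y down, z forward; pixel columns grow to the right and rows downward; lengths in mm; the calibration is good to about 2 mm. A picture is of the moment at which its call begins: read the wrist's pose just before it.
- manip.finish_job(): hands the job in; it is judged then, once.
The state is a dict: "clock": time; "joints": joint angles; "qvel": joint speeds; "tau": joint torques, N m; "tcp_pos": TCP position; "eef_rot": TCP orientation; "wrist_force": force on the tool from outside, world axes, zero at the start; "wrist_torque": the same for the moment, N m; "grip_width": finger opening in mm; "grip_force": force on a finger pad.
Only numpy, scipy, OpenCV 4.12 (cv2) and the standard library are available. Lean on these libraries where they do the work, as an engineer would, in place of code of your own. Each camera call takes 0.05 s, during which the arm holds its last target. There are 200 camera calls.

## Working session

There is one attempt and no reset: what is moved stays moved. The work goes in short steps, Python scripts to look and compute and a tool call to move; the robot and the scene stay as the last step left them, time stands still between calls to the robot, and variables do not carry over. Pictures are saved under pics/ and viewed, at most 10 in all, crops included, and the job is handed in when it is done.

Besides the shell and the picture viewer there is one more tool, called after "Call:" as name(argument=value, ...) on one line, values as JSON. play_rows: Moves the arm, as the interface text tells. Its arguments: {"type":"object","properties":{"moves":{"type":"array","items":{"type":"object","properties":{"turn":{"type":"array","items":{"type":"number"}},"slide":{"type":"array","items":{"type":"number"}},"fingers":{"type":"number"}}}},"newtons":{"type":"number"}},"required":["moves"]}

```bash
mkdir -p pics; ls; python3 - <<'E'
from plant import manip, imaging
import cv2, numpy as np, pickle
s=manip.sense(); print(s['clock'],s['tcp_pos'],s['eef_rot'],s['grip_width'])
for n in ['top','scene']:
    d=imaging.snapshot(n); pickle.dump(d,open(f'{n}.pkl','wb'))
    cv2.imwrite(f'pics/{n}0.png',d['color'][...,::-1]); print(n,d['fx'],d['cx'],d['cy'],np.round(d['cam_to_world'],3).tolist())
E
```

```text
pics
0.0 [ 162.52932686 -628.73384092  204.3645258 ] [-1.79892026e+02 -1.60691912e-02  1.44869854e+01] 93.73897194910523
top 398.68272186676535 253.92244659124592 188.85390785768294 [[0.013, -0.989, 0.15, 474.405], [-0.999, -0.018, -0.027, 51.818], [0.029, -0.149, -0.988, 1059.468], [0.0, 0.0, 0.0, 1.0]]
scene 405.39886089577436 249.97195149713033 195.32861456977008 [[-0.247, 0.739, -0.626, 1215.284], [0.969, 0.183, -0.166, 207.022], [-0.008, -0.648, -0.762, 777.503], [0.0, 0.0, 0.0, 1.0]]
```

View pics/top0.png

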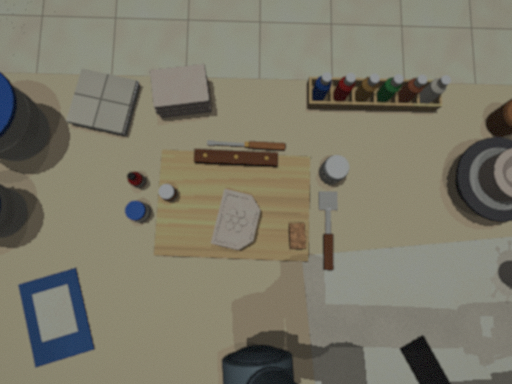

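The top view shows the board at about (155–310, 150–260), the fence at (195–278, 158), the block at (238, 220), the jar at (167, 192) and the cork at (297, 236). Next I measure them.

```bash
cat > h.py <<'E'
import numpy as np, cv2, pickle
def cloud(d,T=None):
    T=d['cam_to_world'] if T is None else T
    z=d['z_map'].astype(float); v,u=np.mgrid[:z.shape[0],:z.shape[1]]
    P=np.stack([(u-d['cx'])/d['fx']*z,(v-d['cy'])/d['fy']*z,z],-1)
    return P@T[:3,:3].T+T[:3,3]
def ray(d,uv,h,T=None):
    T=d['cam_to_world'] if T is None else T
    uv=np.atleast_2d(uv).astype(float)
    r=np.c_[(uv[:,0]-d['cx'])/d['fx'],(uv[:,1]-d['cy'])/d['fy'],np.ones(len(uv))]@T[:3,:3].T
    return T[:3,3]+r*((h-T[2,3])/r[:,2])[:,None]
E
python3 - <<'E'
from h import *
d=pickle.load(open('top.pkl','rb')); P=cloud(d)
hsv=cv2.cvtColor(d['color'],cv2.COLOR_RGB2HSV)
for n,(u,v) in dict(board=(190,240),block=(238,215),fence=(222,158),jar=(167,192),cork=(297,236),blk2=(228,240)).items():
    print(n,P[v,u].round(),hsv[v,u],d['color'][v,u])
c=cv2.resize(d['color'][140:270,145:345],None,fx=4,fy=4,interpolation=cv2.INTER_CUBIC)
cv2.imwrite('pics/crop0.png',c[...,::-1])
E
```

```text
board [496. 187.  16.] [ 21  87 140] [140 126  92]
block [558.  64.  68.] [ 18  24 138] [138 133 125]
fence [709. 109.  40.] [ 12 145  72] [72 47 31]
jar [612. 242.  71.] [ 98   7 146] [142 145 146]
cork [509. -87.  40.] [ 15 114 119] [119  92  66]
blk2 [496.  87.  62.] [ 17  29 143] [143 136 127]
```

View pics/crop0.png

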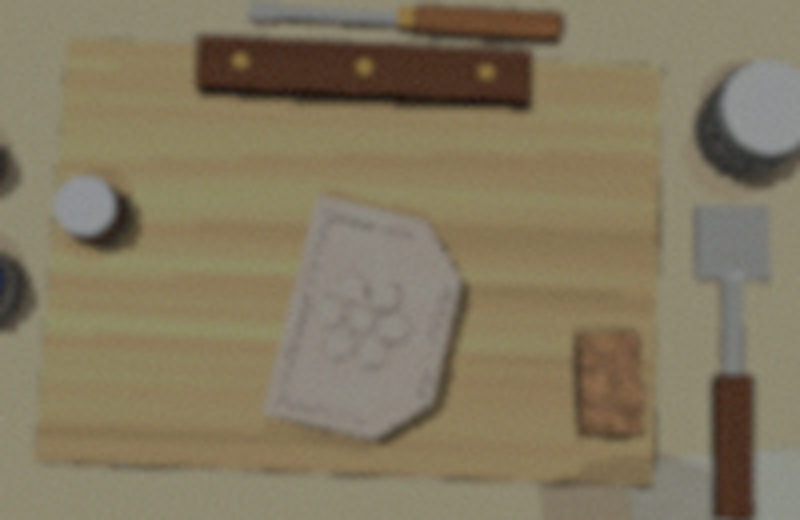

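View pics/scene0.png

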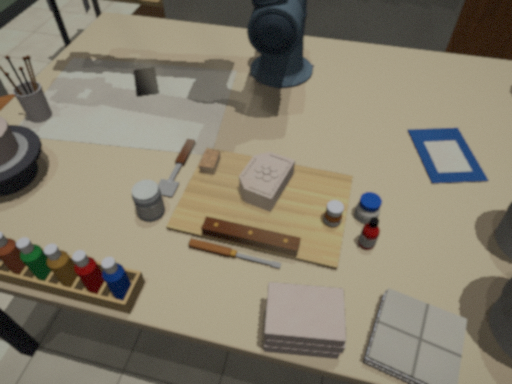

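The block's long plain side faces left, with its clipped side towards the cork. It needs a clockwise turn of about 75–80°.

```bash
cat >> h.py <<'E'
def big(m):
    c,_=cv2.findContours(m.astype(np.uint8),cv2.RETR_EXTERNAL,cv2.CHAIN_APPROX_NONE)
    return max(c,key=cv2.contourArea)[:,0]
def block(d,T=None,lo=52):
    P=cloud(d,T); hsv=cv2.cvtColor(d['color'],cv2.COLOR_RGB2HSV)
    m=(P[...,2]>lo)&(P[...,2]<85)&(hsv[...,1]<60)&(P[...,0]>400)&(P[...,0]<720)&(abs(P[...,1]-50)<150)
    m=cv2.morphologyEx(m.astype(np.uint8),cv2.MORPH_OPEN,np.ones((3,3)))
    X=ray(d,big(m),66,T)[:,:2].astype(np.float32)
    (c,(w,h),a)=cv2.minAreaRect(X); c=np.array(c)
    ax=np.deg2rad(a if w<h else a+90)   # short axis direction
    e=np.array([np.cos(ax),np.sin(ax)])
    M=cv2.moments(X); g=np.array([M['m10'],M['m01']])/M['m00']
    if (g-c)@e<0: e=-e
    return c,np.degrees(np.arctan2(e[1],e[0])),(w,h),e
def fence(d):
    P=cloud(d); hsv=cv2.cvtColor(d['color'],cv2.COLOR_RGB2HSV)
    m=(P[...,2]>32)&(P[...,2]<55)&(hsv[...,1]>100)&(hsv[...,2]<100)&(P[...,0]>640)&(P[...,0]<780)&(abs(P[...,1]-70)<140)
    m=cv2.morphologyEx(m.astype(np.uint8),cv2.MORPH_CLOSE,np.ones((3,3)))
    return cv2.minAreaRect(ray(d,big(m),43)[:,:2].astype(np.float32))
def report(d,F):
    (c,a,s,e)=block(d); fc,fa=np.array(F[:2]),F[2]
    R=np.array([[np.cos(fa),np.sin(fa)],[-np.sin(fa),np.cos(fa)]])
    print('block c',c.round(1),'yaw',round(a,1),'size',np.round(s,1),'rel fence yaw',round(a-np.degrees(fa),1))
    f=np.array([-e[1],e[0]])
    for n,x,y in [('long_left',50,70),('long_right',50,-70),('clipL',-50,40),('clipR',-50,-40),('endL',-20,70),('endR',-20,-70)]:
        p=c+e*x+f*y; print(n,p.round(),'board',(R@(p-fc)).round(1))
E
python3 - <<'E'
from h import *
d=pickle.load(open('top.pkl','rb')); F=fence(d); print(F)
(c,(w,h),a)=F; ang=a if w>h else a+90
ang=(ang+90)%180-90 if 0 else ang
# normal direction near +x
n=np.deg2rad(ang-90); n=n if np.cos(n)>0 else n+np.pi
n=np.arctan2(np.sin(n),np.cos(n)); e=np.array([np.cos(n),np.sin(n)])
face=np.array(c)-17.5*e
print('fence yaw',np.degrees(n),'face',face)
pickle.dump((face[0],face[1],n),open('F.pkl','wb'))
report(d,(face[0],face[1],n))
s=pickle.load(open('scene.pkl','rb')); c2,a2,s2,_=block(s); print('scene cam',c2,a2,s2)
E
```

```text
((711.3385620117188, 73.37481689453125), (217.04078674316406, 34.61127853393555), 88.58123779296875)
fence yaw -1.41876220703125 face [693.84392689  73.80810887]
block c [546.6  67.8] yaw 77.5 size [ 99.1 139.6] rel fence yaw 79.0
long_left [489. 132.] board [-206.2   52.8]
long_right [626. 101.] board [-68.8  26. ]
clipL [497.  28.] board [-195.9  -51.1]
clipR [575.  10.] board [-117.4  -66.4]
endL [474.  63.] board [-219.6  -15.9]
endR [611.  33.] board [-82.2 -42.7]
scene cam [553.37188721  67.38324738] 77.42914581298828 (103.37513732910156, 146.06655883789062)
```

Call:
play_rows(moves=[{"slide":[32,-31.5,0],"turn":[0,0,1.6],"fingers":0},{"slide":[64,-63,0],"turn":[0,0,3.2],"fingers":0},{"slide":[96,-94.5,0],"turn":[0,0,4.8],"fingers":0},{"slide":[128,-126,0],"turn":[0,0,6.4],"fingers":0},{"slide":[160,-157.5,0],"turn":[0,0,8],"fingers":0},{"slide":[192,-189,0],"turn":[0,0,9.6],"fingers":0},{"slide":[224,-220.5,0],"turn":[0,0,11.2],"fingers":0},{"slide":[256,-252,0],"turn":[0,0,12.8],"fingers":0},{"slide":[288,-283.5,0],"turn":[0,0,14.4],"fingers":0},{"slide":[319,-315,0],"turn":[0,0,15.9],"fingers":0}])

```text
clock: 1.1
tcp_pos: [393.1, -242.7, 205.2]
eef_rot: [-180.0, 0.0, -1.5]
wrist_force: [0.5, -0.5, -0.0]
grip_width: 17.6
grip_force: 0.0
```

Call:
play_rows(moves=[{"slide":[22,-39,0],"fingers":0},{"slide":[44,-78,0],"fingers":0},{"slide":[66,-117,0],"fingers":0},{"slide":[88,-156,0],"fingers":0},{"slide":[110,-195,0],"fingers":0},{"slide":[132,-234,0],"fingers":0},{"slide":[154,-272,20],"fingers":0},{"slide":[176,-311,40],"fingers":0},{"slide":[198,-350,62],"fingers":0},{"slide":[219.5,-387.5,85],"fingers":0}])

```text
validation failed for argument at $.mo...
```

```bash
python3 - <<'E'
from plant import manip, imaging
from h import *
s=manip.sense(); print(s['clock'],s['tcp_pos'],s['eef_rot'],s['grip_width'])
d=imaging.snapshot('top'); cv2.imwrite('pics/top1.png',cv2.resize(d['color'][140:270,145:345],None,fx=3,fy=3)[...,::-1])
E
```

```text
1.1 [ 393.09665751 -242.68554995  205.20140142] [-1.79988957e+02  4.51584641e-03 -1.49201301e+00] 17.617284482039548
```

View pics/top1.png

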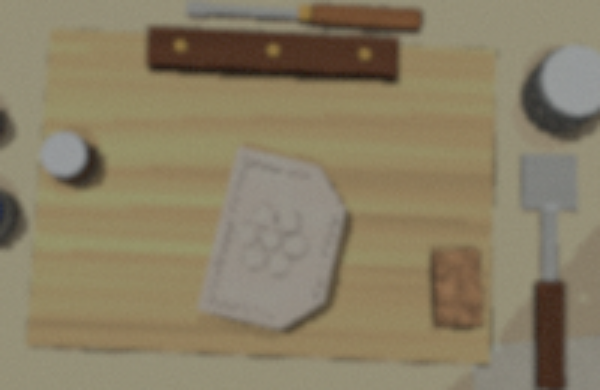

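The call was refused, probably because the rows lacked "turn", and the scene is unchanged: block at (275, 240) and fence at (272, 53) in this crop. I'll resend it with "turn".

Call:
play_rows(moves=[{"slide":[22,-39,0],"turn":[0,0,0],"fingers":0},{"slide":[44,-78,0],"turn":[0,0,0],"fingers":0},{"slide":[66,-117,0],"turn":[0,0,0],"fingers":0},{"slide":[88,-156,0],"turn":[0,0,0],"fingers":0},{"slide":[110,-195,0],"turn":[0,0,0],"fingers":0},{"slide":[132,-234,0],"turn":[0,0,0],"fingers":0},{"slide":[154,-272,20],"turn":[0,0,0],"fingers":0},{"slide":[176,-311,40],"turn":[0,0,0],"fingers":0},{"slide":[198,-350,62],"turn":[0,0,0],"fingers":0},{"slide":[219.5,-387.5,85],"turn":[0,0,0],"fingers":0}])

```text
clock: 2.15
tcp_pos: [622.3, 139.0, 119.3]
eef_rot: [180.0, 0.0, -1.4]
wrist_force: [1.1, -0.5, 0.3]
grip_width: 0.5
grip_force: 0.0
```

Call:
play_rows(moves=[{"slide":[0,0,20],"turn":[0,0,0],"fingers":0},{"slide":[0,0,40],"turn":[0,0,0],"fingers":0},{"slide":[0,0,60],"turn":[0,0,0],"fingers":0},{"slide":[0,0,75],"turn":[0,0,0],"fingers":0},{"slide":[0,0,85],"turn":[0,0,0],"fingers":0},{"slide":[0,0,92],"turn":[0,0,0],"fingers":0},{"slide":[0,0,95],"turn":[0,0,0],"fingers":0},{"slide":[0,4,95],"turn":[0,0,0],"fingers":0},{"slide":[0,8,95],"turn":[0,0,0],"fingers":0},{"slide":[0,12,95],"turn":[0,0,0],"fingers":0}])

```text
clock: 3.15
tcp_pos: [622.0, 125.0, 26.3]
eef_rot: [-180.0, -0.1, -1.4]
wrist_force: [0.0, -1.2, -0.0]
grip_width: 0.4
grip_force: 0.0
```

Call:
play_rows(moves=[{"slide":[0.3,4,0],"turn":[0,0,0],"fingers":0},{"slide":[0.6,8,0],"turn":[0,0,0],"fingers":0},{"slide":[0.9,12,0],"turn":[0,0,0],"fingers":0},{"slide":[1.2,16,0],"turn":[0,0,0],"fingers":0},{"slide":[1.5,20,0],"turn":[0,0,0],"fingers":0},{"slide":[1.8,24,0],"turn":[0,0,0],"fingers":0},{"slide":[2.1,28,0],"turn":[0,0,0],"fingers":0},{"slide":[2.4,32,0],"turn":[0,0,0],"fingers":0},{"slide":[2.7,36,0],"turn":[0,0,0],"fingers":0},{"slide":[3,40,0],"turn":[0,0,0],"fingers":0}])

```text
clock: 4.15
tcp_pos: [623.5, 85.2, 25.7]
eef_rot: [-180.0, -0.0, -1.4]
wrist_force: [1.1, 4.9, 1.5]
grip_width: 0.5
grip_force: 2.5
```

Call:
play_rows(moves=[{"slide":[-0.6,4,0],"turn":[0,0,0],"fingers":0},{"slide":[-1.2,8,0],"turn":[0,0,0],"fingers":0},{"slide":[-1.8,12,0],"turn":[0,0,0],"fingers":0},{"slide":[-2.4,16,0],"turn":[0,0,0],"fingers":0},{"slide":[-3,20,0],"turn":[0,0,0],"fingers":0},{"slide":[-4,24,0],"turn":[0,0,0],"fingers":0},{"slide":[-5,28,0],"turn":[0,0,0],"fingers":0},{"slide":[-6,32,0],"turn":[0,0,0],"fingers":0},{"slide":[-7,36,0],"turn":[0,0,0],"fingers":0},{"slide":[-8,40,0],"turn":[0,0,0],"fingers":0}])

```text
clock: 5.15
tcp_pos: [614.4, 45.3, 25.6]
eef_rot: [-180.0, -0.0, -1.4]
wrist_force: [2.5, 4.6, 1.4]
grip_width: 0.7
grip_force: 2.4
```

```bash
cat > look.py <<'E'
from plant import manip, imaging
from h import *
import sys
s=manip.sense(); print(s['clock'],s['tcp_pos'].round(1) if hasattr(s['tcp_pos'],'round') else s['tcp_pos'],s['wrist_force'])
d=imaging.snapshot('top'); pickle.dump(d,open('last.pkl','wb'))
cv2.imwrite(f'pics/{sys.argv[1]}.png',cv2.resize(d['color'][140:270,145:345],None,fx=3,fy=3)[...,::-1])
report(d,pickle.load(open('F.pkl','rb')))
E
python3 look.py p2
```

```text
5.15 [614.4  45.3  25.6] [2.53105158 4.55397254 1.35426325]Traceback (most recent call last):
  File "look.py", line 7, in <module>
    report(d,pickle.load(open('F.pkl','rb')))
    ~~~~~~^^^^^^^^^^^^^^^^^^^^^^^^^^^^^^^^^^^
  File "h.py", line 32, in report
    (c,a,s,e)=block(d); fc,fa=np.array(F[:2]),F[2]
              ~~~~~^^^
  File "h.py", line 19, in block
    X=ray(d,big(m),66,T)[:,:2].astype(np.float32)
            ~~~^^^
  File "h.py", line 14, in big
    return max(c,key=cv2.contourArea)[:,0]
           ~~~^^^^^^^^^^^^^^^^^^^^^^^
ValueError: max() iterable argument is empty
```

View pics/p2.png

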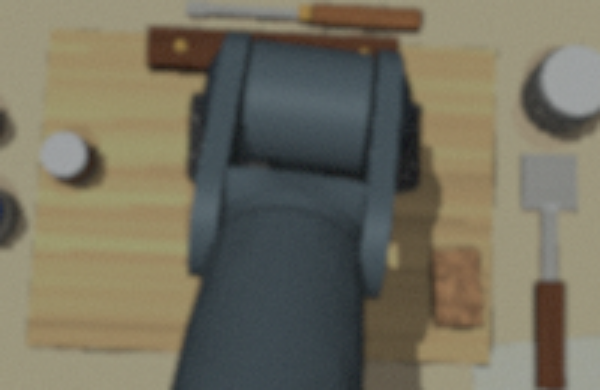

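The gripper housing hides the block in the top view (crop centre at (300, 180)). I'll back off and move clear to the right, then measure.

Call:
play_rows(moves=[{"slide":[4,-6,0],"turn":[0,0,0],"fingers":0},{"slide":[6,-12,-5],"turn":[0,0,0],"fingers":0},{"slide":[6,-12,-40],"turn":[0,0,0],"fingers":0},{"slide":[6,-12,-80],"turn":[0,0,0],"fingers":0},{"slide":[0,10,-100],"turn":[0,0,0],"fingers":0},{"slide":[-25,43,-100],"turn":[0,0,0],"fingers":0},{"slide":[-50,76,-100],"turn":[0,0,0],"fingers":0},{"slide":[-75,110,-100],"turn":[0,0,0],"fingers":0},{"slide":[-100,145,-100],"turn":[0,0,0],"fingers":0},{"slide":[-130,178,-100],"turn":[0,0,0],"fingers":0}])

```text
clock: 6.2
tcp_pos: [478.8, -130.2, 125.5]
eef_rot: [180.0, 0.1, -1.4]
wrist_force: [0.4, -1.0, -0.1]
grip_width: 0.4
grip_force: 0.0
```

```bash
python3 look.py p3
```

```text
6.2 [ 478.8 -130.2  125.5] [ 0.40375799 -1.00114983 -0.11839361]
block c [530.5  44.8] yaw 40.7 size [ 98.9 139.6] rel fence yaw 42.1
long_left [523. 131.] board [-172.5   52.4]
long_right [614.  24.] board [-78.6 -51.4]
clipL [466.  43.] board [-226.5  -36.9]
clipR [519. -18.] board [-172.8  -96.2]
endL [470.  85.] board [-224.4    5.5]
endR [561. -21.] board [-130.5  -98.3]
```

View pics/p3.png

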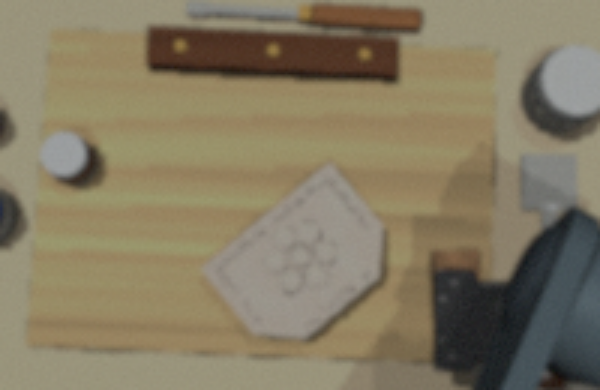

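The block turned 37°, as my model predicted; it now sits at (298, 255) in the crop with everything else in place. Push B goes on the clipped side near its left end. I'll move the tool there first.

Call:
play_rows(moves=[{"slide":[-12,-35,0],"turn":[0,0,0],"fingers":0},{"slide":[-24,-75,0],"turn":[0,0,0],"fingers":0},{"slide":[-37.5,-115,0],"turn":[0,0,0],"fingers":0},{"slide":[-37.5,-139,5],"turn":[0,0,0],"fingers":0},{"slide":[-37.5,-139,35],"turn":[0,0,0],"fingers":0},{"slide":[-37.5,-139,60],"turn":[0,0,0],"fingers":0},{"slide":[-37.5,-139,80],"turn":[0,0,0],"fingers":0},{"slide":[-37.5,-139,92],"turn":[0,0,0],"fingers":0},{"slide":[-37.5,-139,99],"turn":[0,0,0],"fingers":0},{"slide":[-37.5,-139,99],"turn":[0,0,0],"fingers":0}])

```text
clock: 7.25
tcp_pos: [445.5, 10.8, 26.0]
eef_rot: [-180.0, 0.1, -1.4]
wrist_force: [0.0, 1.0, 1.1]
grip_width: 0.4
grip_force: 0.0
```

Call:
play_rows(moves=[{"slide":[4,-4,0],"turn":[0,0,0],"fingers":0},{"slide":[8,-8.5,0],"turn":[0,0,0],"fingers":0},{"slide":[12,-13,0],"turn":[0,0,0],"fingers":0},{"slide":[15,-16.5,0],"turn":[0,0,0],"fingers":0},{"slide":[17,-20,0],"turn":[0,0,0],"fingers":0},{"slide":[19,-24,0],"turn":[0,0,0],"fingers":0},{"slide":[21,-27.5,0],"turn":[0,0,0],"fingers":0},{"slide":[23,-31,0],"turn":[0,0,0],"fingers":0},{"slide":[25,-35,0],"turn":[0,0,0],"fingers":0},{"slide":[27.5,-38,0],"turn":[0,0,0],"fingers":0}])

```text
clock: 8.25
tcp_pos: [472.6, 47.6, 26.6]
eef_rot: [179.9, 0.3, -1.3]
wrist_force: [-9.0, -4.8, 9.3]
grip_width: 0.5
grip_force: 5.4
```

Call:
play_rows(moves=[{"slide":[2.5,-3.2,0],"turn":[0,0,0],"fingers":0},{"slide":[5,-6.3,0],"turn":[0,0,0],"fingers":0},{"slide":[7.5,-9.5,0],"turn":[0,0,0],"fingers":0},{"slide":[10.5,-12.3,0],"turn":[0,0,0],"fingers":0},{"slide":[13.5,-15,0],"turn":[0,0,0],"fingers":0},{"slide":[16.5,-17.7,0],"turn":[0,0,0],"fingers":0},{"slide":[19.5,-20.3,0],"turn":[0,0,0],"fingers":0},{"slide":[22.8,-23,0],"turn":[0,0,0],"fingers":0},{"slide":[26.2,-25.3,0],"turn":[0,0,0],"fingers":0},{"slide":[29.6,-27.5,0],"turn":[0,0,0],"fingers":0}])

```text
clock: 9.25
tcp_pos: [501.7, 75.2, 26.1]
eef_rot: [180.0, 0.5, -1.3]
wrist_force: [-12.6, -2.6, 10.4]
grip_width: 0.5
grip_force: 6.1
```

The upward 10 N on the tool is unexpected, so I'll check the block's tilt with the scene camera before going on.

```bash
python3 - <<'E'
from plant import manip, imaging
from h import *
d=imaging.snapshot('scene'); P=cloud(d); hsv=cv2.cvtColor(d['color'],cv2.COLOR_RGB2HSV)
m=(P[...,2]>50)&(P[...,2]<95)&(hsv[...,1]<60)&(P[...,0]>450)&(P[...,0]<720)&(abs(P[...,1]-50)<130)
Q=P[m]; A=np.c_[Q[:,:2]-Q[:,:2].mean(0),np.ones(len(Q))]; w,*_=np.linalg.lstsq(A,Q[:,2],rcond=None)
ok=abs(Q[:,2]-A@w)<4; w,*_=np.linalg.lstsq(A[ok],Q[ok,2],rcond=None); print('now slope',w,ok.sum())
d0=pickle.load(open('scene.pkl','rb'));P=cloud(d0);hsv=cv2.cvtColor(d0['color'],cv2.COLOR_RGB2HSV)
m=(P[...,2]>50)&(P[...,2]<95)&(hsv[...,1]<60)&(P[...,0]>450)&(P[...,0]<720)&(abs(P[...,1]-50)<130)
Q=P[m]; A=np.c_[Q[:,:2]-Q[:,:2].mean(0),np.ones(len(Q))]; w,*_=np.linalg.lstsq(A,Q[:,2],rcond=None)
ok=abs(Q[:,2]-A@w)<4; w,*_=np.linalg.lstsq(A[ok],Q[ok,2],rcond=None); print('start slope',w,ok.sum())
cv2.imwrite('pics/s4.png',cv2.resize(d['color'][110:270,140:390],None,fx=3,fy=3)[...,::-1])
E
```

```text
now slope [-2.89325275e-02 -4.14284707e-03  6.44683398e+01] 1527
start slope [-4.44052455e-03 -3.25929608e-03  6.42658462e+01] 1599
```

View pics/s4.png

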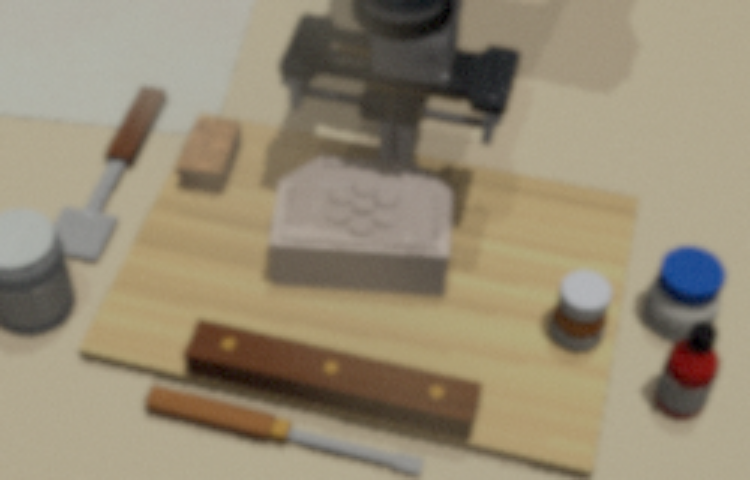

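The far view shows the block at (360, 220) nearly square, with the finger behind its clipped side. Its top slopes by about 1.4°, so the near edge is being lifted slightly: the finger bears on the block's upper edge. I'll ease off slowly, then push with the tip leading so that contact stays low.

Call:
play_rows(moves=[{"slide":[-1,0.5,0],"turn":[0,0,0],"fingers":0},{"slide":[-2,1,0],"turn":[0,0,0],"fingers":0},{"slide":[-3.5,2,0],"turn":[0,0,0],"fingers":0},{"slide":[-6,3,0],"turn":[0,0,0],"fingers":0},{"slide":[-15,6,0],"turn":[0,0,0],"fingers":0},{"slide":[-25,10,-20],"turn":[0,0,0],"fingers":0},{"slide":[-30,40,-55],"turn":[0,0,0],"fingers":0},{"slide":[-30,75,-85],"turn":[0,0,0],"fingers":0},{"slide":[-30,120,-100],"turn":[0,0,0],"fingers":0},{"slide":[-30,168,-100],"turn":[0,0,0],"fingers":0}])

```text
clock: 10.3
tcp_pos: [471.8, -94.5, 129.7]
eef_rot: [179.8, -0.4, -1.3]
wrist_force: [1.2, -0.1, -0.9]
grip_width: 0.3
grip_force: 0.0
```

```bash
python3 look.py p5
```

```text
10.3 [471.8 -94.5 129.7] [ 1.17150398 -0.09008082 -0.88949431]
block c [567.4  63.2] yaw 8.8 size [ 99.6 139. ] rel fence yaw 10.2
long_left [606. 140.] board [-89.3  64. ]
long_right [628.   2.] board [-64.5 -73.7]
clipL [512.  95.] board [-182.4   16.8]
clipR [524.  16.] board [-168.2  -61.9]
endL [537. 129.] board [-158.2   51.6]
endR [558.  -9.] board [-133.4  -86.1]
```

It is now 10° from square, still 64 mm off the fence and 14 mm off centre to the right. Next I push with two parted fingertips, tilted 5° so the tips lead, which makes the block square itself.

Call:
play_rows(moves=[{"slide":[6,-40,0],"turn":[0,1,0],"fingers":0.43},{"slide":[12,-85,0],"turn":[0,2,0],"fingers":0.43},{"slide":[12,-125,0],"turn":[0,3,0],"fingers":0.43},{"slide":[12,-150,5],"turn":[0,4,0],"fingers":0.43},{"slide":[12,-156,30],"turn":[0,5,0],"fingers":0.43},{"slide":[12,-156,60],"turn":[0,5,0],"fingers":0.43},{"slide":[12,-156,85],"turn":[0,5,0],"fingers":0.43},{"slide":[12,-156,97],"turn":[0,5,0],"fingers":0.43},{"slide":[12,-156,103],"turn":[0,5,0],"fingers":0.43},{"slide":[12,-156,104],"turn":[0,5,0],"fingers":0.43}])

```text
clock: 11.35
tcp_pos: [486.3, 63.1, 22.4]
eef_rot: [-180.0, -5.0, -1.4]
wrist_force: [-0.5, 0.6, -0.2]
grip_width: 40.5
grip_force: 0.0
```

Call:
play_rows(moves=[{"slide":[4,0,0.35],"turn":[0,0,0],"fingers":0.43},{"slide":[8,0,0.7],"turn":[0,0,0],"fingers":0.43},{"slide":[12,0,1.05],"turn":[0,0,0],"fingers":0.43},{"slide":[15,0,1.3],"turn":[0,0,0],"fingers":0.43},{"slide":[18,0,1.6],"turn":[0,0,0],"fingers":0.43},{"slide":[21,0,1.85],"turn":[0,0,0],"fingers":0.43},{"slide":[24,0,2.1],"turn":[0,0,0],"fingers":0.43},{"slide":[27,0,2.35],"turn":[0,0,0],"fingers":0.43},{"slide":[30,0,2.6],"turn":[0,0,0],"fingers":0.43},{"slide":[33,0,2.9],"turn":[0,0,0],"fingers":0.43}])

```text
clock: 12.35
tcp_pos: [515.8, 63.5, 21.1]
eef_rot: [-179.9, -4.4, -1.4]
wrist_force: [-10.1, 3.3, 6.5]
grip_width: 40.6
grip_force: 5.0
```

```bash
cat > tilt.py <<'E'
from plant import manip, imaging
from h import *
def tilt(d):
    P=cloud(d); hsv=cv2.cvtColor(d['color'],cv2.COLOR_RGB2HSV)
    m=(P[...,2]>50)&(P[...,2]<95)&(hsv[...,1]<60)&(P[...,0]>450)&(P[...,0]<720)&(abs(P[...,1]-50)<130)
    lab,n=cv2.connectedComponents(m.astype(np.uint8))[::-1]
    k=np.argmax(np.bincount(n[n>0])) if isinstance(n,np.ndarray) else 1
    m=cv2.erode((n==k).astype(np.uint8),np.ones((5,5)))>0
    Q=P[m]; A=np.c_[Q[:,:2]-Q[:,:2].mean(0),np.ones(len(Q))]; ok=Q[:,2]>60
    for _ in range(6):
        w,*_=np.linalg.lstsq(A[ok],Q[ok,2],rcond=None); ok=abs(Q[:,2]-A@w)<3
    return w.round(4),ok.sum()
print('start',tilt(pickle.load(open('scene.pkl','rb'))))
d=imaging.snapshot('scene'); print('now',tilt(d)); pickle.dump(d,open('scene1.pkl','wb'))
F=pickle.load(open('F.pkl','rb'))
c,a,s,_=block(d,lo=58); print(c,a-np.degrees(F[2]),s); print(manip.sense()['wrist_force'])
E
python3 tilt.py
```

```text
Traceback (most recent call last):
  File "tilt.py", line 13, in <module>
    print('start',tilt(pickle.load(open('scene.pkl','rb'))))
                  ~~~~^^^^^^^^^^^^^^^^^^^^^^^^^^^^^^^^^^^^^
  File "tilt.py", line 8, in tilt
    m=cv2.erode((n==k).astype(np.uint8),np.ones((5,5)))>0
                ^^^^^^^^^^^^^
AttributeError: 'bool' object has no attribute 'astype'
```

```bash
python3 - <<'E'
s=open('tilt.py').read()
a=s.index('    lab,n=');b=s.index('    m=cv2.erode')
s=s[:a]+"    _,n=cv2.connectedComponents(m.astype(np.uint8)); k=np.argmax(np.bincount(n[n>0]))\n"+s[b:]
open('tilt.py','w').write(s)
E
python3 tilt.py
```

```text
start (array([1.00000e-04, 2.20000e-03, 6.44423e+01]), np.int64(1140))
now (array([ 5.80000e-03, -2.20000e-03,  6.44689e+01]), np.int64(1163))
[569.40979004  58.99003601] 5.264874458312989 (133.29965209960938, 140.00892639160156)
[-6.20326921  3.29803981  1.20820374]
```

No tilt with low contact. I'll continue pushing.

Call:
play_rows(moves=[{"slide":[2,0,0.1],"turn":[0,0,0],"fingers":0.43},{"slide":[4,0,0.25],"turn":[0,0,0],"fingers":0.43},{"slide":[6,0,0.4],"turn":[0,0,0],"fingers":0.43},{"slide":[8,0,0.55],"turn":[0,0,0],"fingers":0.43},{"slide":[10,0,0.7],"turn":[0,0,0],"fingers":0.43},{"slide":[12,0,0.85],"turn":[0,0,0],"fingers":0.43},{"slide":[14,0,1],"turn":[0,0,0],"fingers":0.43},{"slide":[16,0,1.1],"turn":[0,0,0],"fingers":0.43},{"slide":[18,0,1.2],"turn":[0,0,0],"fingers":0.43},{"slide":[20,0,1.3],"turn":[0,0,0],"fingers":0.43}])

```text
clock: 13.4
tcp_pos: [535.7, 62.9, 21.1]
eef_rot: [-179.9, -4.4, -1.4]
wrist_force: [-8.5, 2.3, 2.0]
grip_width: 40.2
grip_force: 4.3
```

```bash
python3 tilt.py
```

```text
start (array([1.00000e-04, 2.20000e-03, 6.44423e+01]), np.int64(1140))
now (array([ 6.10000e-03, -3.90000e-03,  6.43672e+01]), np.int64(1305))
[588.44195557  54.81161499] 0.6358871459960969 (140.09765625, 131.60098266601562)
[-6.74198128  1.92386648  0.55806925]
```

Call:
play_rows(moves=[{"slide":[-2,0,-0.2],"turn":[0,0,0],"fingers":0.43},{"slide":[-5,0,-0.4],"turn":[0,0,0],"fingers":0.43},{"slide":[-15,0,-1.2],"turn":[0,0,0],"fingers":0.43},{"slide":[-30,0,-2.5],"turn":[0,0,0],"fingers":0.43},{"slide":[-40,0,-30],"turn":[0,0,0],"fingers":0.43},{"slide":[-50,30,-65],"turn":[0,0,0],"fingers":0.43},{"slide":[-60,70,-90],"turn":[0,0,0],"fingers":0.43},{"slide":[-60,110,-100],"turn":[0,0,0],"fingers":0.43},{"slide":[-60,145,-100],"turn":[0,0,0],"fingers":0.43},{"slide":[-60,165,-100],"turn":[0,0,0],"fingers":0.43}])

```text
clock: 14.45
tcp_pos: [467.2, -104.0, 118.7]
eef_rot: [179.9, -5.2, -1.5]
wrist_force: [0.2, 0.1, -0.4]
grip_width: 40.4
grip_force: 0.0
```

```bash
python3 look.py p6
```

```text
14.45 [ 467.2 -104.   118.7] [ 0.21722692  0.14532241 -0.38004902]
block c [596.3  55.9] yaw 0.4 size [100.9 138.3] rel fence yaw 1.9
long_left [646. 126.] board [-49.4  51.3]
long_right [647. -14.] board [-44.8 -88.7]
clipL [546.  96.] board [-148.3   18. ]
clipR [547.  16.] board [-145.8  -61.9]
endL [576. 126.] board [-119.3   49. ]
endR [577. -14.] board [-114.8  -90.9]
```

View pics/p6.png

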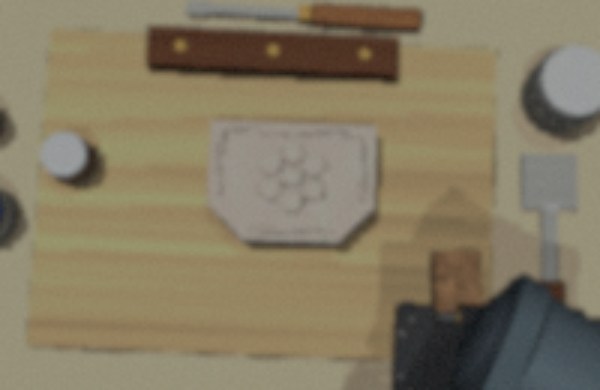

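The block sits clear of the fence and nearly square (crop (212–377, 122–243)). I'll fit lines to the facing edges to get the angle more precisely.

```bash
cat > edge.py <<'E'
from h import *
d=pickle.load(open('last.pkl','rb')); g=cv2.GaussianBlur(cv2.cvtColor(d['color'],cv2.COLOR_RGB2GRAY).astype(float),(3,3),0)
F=pickle.load(open('F.pkl','rb'))
def edge(u0,u1,v0,v1,sign,h):
    gy=sign*cv2.Sobel(g,cv2.CV_64F,0,1)[v0:v1,u0:u1].clip(None if sign>0 else None); gy=np.clip(gy,0,None)
    k=gy.argmax(0); pts=[]
    for i,r in enumerate(k):
        lo,hi=max(r-2,0),min(r+3,v1-v0); w=gy[lo:hi,i]; pts.append((u0+i,v0+(np.arange(lo,hi)*w).sum()/w.sum()))
    X=ray(d,pts,h)[:,:2]
    vx,vy,x0,y0=cv2.fitLine(X.astype(np.float32),cv2.DIST_HUBER,0,0.01,0.01).ravel()
    if vy<0: vx,vy=-vx,-vy
    return np.degrees(np.arctan2(-vx,vy)),(x0,y0),np.std((X-[x0,y0])@[vy,-vx])
import sys
print('fence near', edge(200,272,159,169,1,43))
print('fence far', edge(200,272,146,154,-1,43))
print('board near', edge(160,215,250,264,-1,15))
c,a,s,e=block(d)
# block long edge: image rows around it
v=int(sys.argv[1]); print('long edge',edge(221,265,v-5,v+6,int(sys.argv[2]),65)); print('clip edge',edge(230,256,v+35,v+45,-1,65))
E
python3 edge.py 181 1
```

```text
fence near (np.float32(-1.2817917), (np.float32(688.7829), np.float32(71.55516)), np.float64(0.5939326188221854))
fence far (np.float32(-2.3082185), (np.float32(729.8151), np.float32(100.79797)), np.float64(3.267239535508162))
board near (np.float32(-1.4344054), (np.float32(459.37836), np.float32(189.81345)), np.float64(2.6727628748770864))
long edge (np.float32(0.12667018), (np.float32(644.91943), np.float32(52.392254)), np.float64(2.888184763495871))
clip edge (np.float32(0.17411266), (np.float32(546.39197), np.float32(52.43029)), np.float64(0.23143845065435778))
```

The block is about 1.6° under-rotated and 45 mm clear. I'll go back behind it with the tool turned 1.6° further to correct this.

Call:
play_rows(moves=[{"slide":[10,-42,0],"turn":[0,0,0.4],"fingers":0.43},{"slide":[20,-88,0],"turn":[0,0,0.8],"fingers":0.43},{"slide":[30,-130,0],"turn":[0,0,1.2],"fingers":0.43},{"slide":[41,-155,5],"turn":[0,0,1.6],"fingers":0.43},{"slide":[41,-163,30],"turn":[0,0,1.6],"fingers":0.43},{"slide":[41,-163,60],"turn":[0,0,1.6],"fingers":0.43},{"slide":[41,-163,82],"turn":[0,0,1.6],"fingers":0.43},{"slide":[41,-163,94],"turn":[0,0,1.6],"fingers":0.43},{"slide":[41,-163,99.5],"turn":[0,0,1.6],"fingers":0.43},{"slide":[41,-163,100],"turn":[0,0,1.6],"fingers":0.43}])

```text
clock: 15.5
tcp_pos: [520.5, 60.4, 21.3]
eef_rot: [-179.9, -5.0, -3.0]
wrist_force: [0.5, 1.2, 0.1]
grip_width: 40.3
grip_force: 0.0
```

Call:
play_rows(moves=[{"slide":[5,0,0.4],"turn":[0,0,0],"fingers":0.43},{"slide":[10,0,0.8],"turn":[0,0,0],"fingers":0.43},{"slide":[14,0,1.1],"turn":[0,0,0],"fingers":0.43},{"slide":[17,0,1.3],"turn":[0,0,0],"fingers":0.43},{"slide":[20,0,1.5],"turn":[0,0,0],"fingers":0.43},{"slide":[23,0,1.7],"turn":[0,0,0],"fingers":0.43},{"slide":[26,0,1.9],"turn":[0,0,0],"fingers":0.43},{"slide":[29,0,2.1],"turn":[0,0,0],"fingers":0.43},{"slide":[32,0,2.3],"turn":[0,0,0],"fingers":0.43},{"slide":[34,0,2.4],"turn":[0,0,0],"fingers":0.43}])

```text
clock: 16.5
tcp_pos: [551.2, 59.2, 20.7]
eef_rot: [-179.8, -4.5, -3.0]
wrist_force: [-10.8, 1.6, 6.5]
grip_width: 40.6
grip_force: 5.5
```

Call:
play_rows(moves=[{"slide":[-2,0,-0.2],"turn":[0,0,0],"fingers":0.43},{"slide":[-5,0,-0.4],"turn":[0,0,0],"fingers":0.43},{"slide":[-15,0,-1.2],"turn":[0,0,0],"fingers":0.43},{"slide":[-30,0,-2.5],"turn":[0,0,0],"fingers":0.43},{"slide":[-50,0,-30],"turn":[0,0,0],"fingers":0.43},{"slide":[-65,30,-65],"turn":[0,0,0],"fingers":0.43},{"slide":[-80,70,-90],"turn":[0,0,0],"fingers":0.43},{"slide":[-80,110,-100],"turn":[0,0,0],"fingers":0.43},{"slide":[-80,145,-100],"turn":[0,0,0],"fingers":0.43},{"slide":[-80,165,-100],"turn":[0,0,0],"fingers":0.43}])

```text
clock: 17.5
tcp_pos: [457.8, -104.3, 115.4]
eef_rot: [-180.0, -5.2, -3.1]
wrist_force: [-0.2, 0.5, -0.3]
grip_width: 40.5
grip_force: 0.0
```

```bash
python3 look.py p7; python3 edge.py 175 1
```

```text
17.5 [ 457.8 -104.3  115.4] [-0.17944154  0.52819839 -0.31083438]
block c [611.1  54.1] yaw -2.7 size [138.9 100.6] rel fence yaw -1.3
long_left [664. 122.] board [-30.7  47.1]
long_right [658. -18.] board [-33.9 -92.9]
clipL [563.  96.] board [-131.3   19.4]
clipR [559.  17.] board [-133.2  -60.6]
endL [594. 125.] board [-100.7   48.7]
endR [588. -15.] board [-103.9  -91.3]
fence near (np.float32(-1.3116533), (np.float32(688.818), np.float32(73.326)), np.float64(0.5662509843858373))
fence far (np.float32(-2.099297), (np.float32(729.06335), np.float32(79.580574)), np.float64(3.5484322459903677))
board near (np.float32(-1.6206305), (np.float32(458.8716), np.float32(186.18987)), np.float64(2.77282326013591))
long edge (np.float32(6.2171082), (np.float32(655.5109), np.float32(59.583614)), np.float64(6.274048124527207))
clip edge (np.float32(-3.5477207), (np.float32(561.6947), np.float32(58.940506)), np.float64(0.2699326712730112))
```

The block now follows the tool's yaw (about −3°), so I'll set the tool back to the fence's yaw, −1.4°, and push again.

Call:
play_rows(moves=[{"slide":[15,-42,0],"turn":[0,0,-0.4],"fingers":0.48},{"slide":[30,-85,0],"turn":[0,0,-0.8],"fingers":0.48},{"slide":[45,-128,0],"turn":[0,0,-1.2],"fingers":0.48},{"slide":[63,-155,5],"turn":[0,0,-1.6],"fingers":0.48},{"slide":[63,-162.5,30],"turn":[0,0,-1.6],"fingers":0.48},{"slide":[63,-162.5,60],"turn":[0,0,-1.6],"fingers":0.48},{"slide":[63,-162.5,82],"turn":[0,0,-1.6],"fingers":0.48},{"slide":[63,-162.5,94],"turn":[0,0,-1.6],"fingers":0.48},{"slide":[63,-162.5,98.5],"turn":[0,0,-1.6],"fingers":0.48},{"slide":[63,-162.5,99],"turn":[0,0,-1.6],"fingers":0.48}])

```text
clock: 18.55
tcp_pos: [537.6, 57.0, 21.5]
eef_rot: [-180.0, -5.0, -1.4]
wrist_force: [-0.1, -0.6, 0.4]
grip_width: 45.1
grip_force: 0.0
```

Call:
play_rows(moves=[{"slide":[4,0,0.3],"turn":[0,0,0],"fingers":0.48},{"slide":[8,0,0.6],"turn":[0,0,0],"fingers":0.48},{"slide":[11,0,0.8],"turn":[0,0,0],"fingers":0.48},{"slide":[14,0,1],"turn":[0,0,0],"fingers":0.48},{"slide":[17,0,1.2],"turn":[0,0,0],"fingers":0.48},{"slide":[20,0,1.4],"turn":[0,0,0],"fingers":0.48},{"slide":[23,0,1.6],"turn":[0,0,0],"fingers":0.48},{"slide":[26,0,1.8],"turn":[0,0,0],"fingers":0.48},{"slide":[28,0,1.95],"turn":[0,0,0],"fingers":0.48},{"slide":[29,0,2],"turn":[0,0,0],"fingers":0.48}])

```text
clock: 19.55
tcp_pos: [562.9, 56.5, 20.7]
eef_rot: [-180.0, -4.4, -1.4]
wrist_force: [-12.8, -0.4, 8.0]
grip_width: 45.0
grip_force: 5.9
```

Call:
play_rows(moves=[{"slide":[-2,0,-0.2],"turn":[0,0,0],"fingers":0.48},{"slide":[-5,0,-0.4],"turn":[0,0,0],"fingers":0.48},{"slide":[-15,0,-1.2],"turn":[0,0,0],"fingers":0.48},{"slide":[-30,0,-2.5],"turn":[0,0,0],"fingers":0.48},{"slide":[-50,0,-30],"turn":[0,0,0],"fingers":0.48},{"slide":[-65,30,-65],"turn":[0,0,0],"fingers":0.48},{"slide":[-80,70,-90],"turn":[0,0,0],"fingers":0.48},{"slide":[-80,110,-100],"turn":[0,0,0],"fingers":0.48},{"slide":[-80,145,-100],"turn":[0,0,0],"fingers":0.48},{"slide":[-80,165,-100],"turn":[0,0,0],"fingers":0.48}])

```text
clock: 20.55
tcp_pos: [474.2, -109.0, 115.8]
eef_rot: [179.9, -5.2, -1.5]
wrist_force: [0.6, -0.7, 0.2]
grip_width: 45.5
grip_force: 0.0
```

```bash
python3 look.py p8; python3 edge.py 170 1
```

```text
20.55 [ 474.2 -109.   115.8] [ 0.58010655 -0.69054684  0.24985346]
block c [623.   53.6] yaw 0.9 size [ 99.3 139.1] rel fence yaw 2.4
long_left [672. 124.] board [-23.2  50. ]
long_right [674. -16.] board [-17.5 -89.9]
clipL [572.  93.] board [-121.9   15.9]
clipR [574.  13.] board [-118.6  -64. ]
endL [602. 123.] board [-93.1  47.2]
endR [604. -17.] board [-87.4 -92.7]
fence near (np.float32(-1.2883965), (np.float32(688.8067), np.float32(72.795616)), np.float64(0.5416746709534416))
fence far (np.float32(-2.1266928), (np.float32(728.9908), np.float32(78.31389)), np.float64(3.225214637768754))
board near (np.float32(-1.5146806), (np.float32(459.53867), np.float32(199.0497)), np.float64(3.0891516841811413))
long edge (np.float32(-0.21507329), (np.float32(683.0237), np.float32(62.70151)), np.float64(0.3057885518656001))
clip edge (np.float32(-2.3450403), (np.float32(572.6839), np.float32(53.139122)), np.float64(0.14476665823156723))
```

View pics/p8.png

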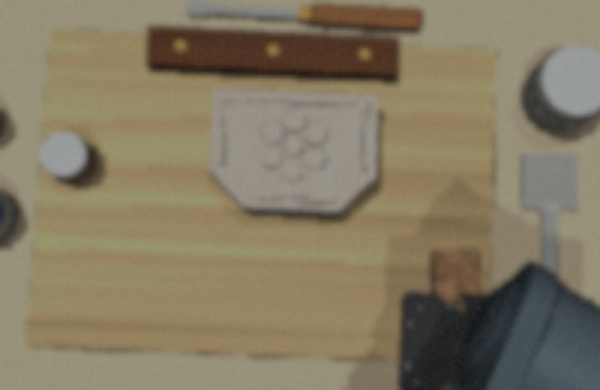

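The block is about 17–23 mm off the fence and visibly close to square (edges at crop rows 92–97, fence 68–80). The contour angle is noisy, so I'll refit the edges in the saturation channel.

```bash
cat > edge2.py <<'E'
from h import *
def long_edge(d,u0,u1,v0,v1):
    S=cv2.cvtColor(cv2.GaussianBlur(d['color'],(3,3),0),cv2.COLOR_RGB2HSV)[...,1].astype(float)
    pts=[]
    for u in range(u0,u1):
        col=S[v0:v1,u]; t=53
        k=[i for i in range(len(col)-1) if col[i]>t>=col[i+1]]
        if k: i=k[-1]; pts.append((u,v0+i+(col[i]-t)/(col[i]-col[i+1])))
    X=ray(d,pts,65)[:,:2].astype(np.float32); vx,vy,x0,y0=cv2.fitLine(X,cv2.DIST_HUBER,0,.01,.01).ravel()
    if vy<0: vx,vy=-vx,-vy
    r=(X-[x0,y0])@[vy,-vx]
    return np.degrees(np.arctan2(-vx,vy)),x0,y0,np.std(r),len(pts)
if __name__=='__main__':
    import sys
    d=pickle.load(open('last.pkl','rb')); v=int(sys.argv[1])
    print(long_edge(d,221,266,v-6,v+8))
E
python3 edge2.py 171
```

```text
(np.float32(-1.1741068), np.float32(671.9282), np.float32(40.638226), np.float32(0.23990329), 45)
```

The block is square to the fence: −1.2° against −1.3°, with a gap of about 17–20 mm. Now the final push up.

Call:
play_rows(moves=[{"slide":[15,-42,0],"turn":[0,0,0],"fingers":0.48},{"slide":[30,-87,0],"turn":[0,0,0],"fingers":0.48},{"slide":[45,-130,0],"turn":[0,0,0],"fingers":0.48},{"slide":[63,-157,5],"turn":[0,0,0],"fingers":0.48},{"slide":[63,-165.5,30],"turn":[0,0,0],"fingers":0.48},{"slide":[63,-165.5,60],"turn":[0,0,0],"fingers":0.48},{"slide":[63,-165.5,82],"turn":[0,0,0],"fingers":0.48},{"slide":[63,-165.5,94],"turn":[0,0,0],"fingers":0.48},{"slide":[63,-165.5,98.5],"turn":[0,0,0],"fingers":0.48},{"slide":[63,-165.5,99],"turn":[0,0,0],"fingers":0.48}])

```text
clock: 21.6
tcp_pos: [549.6, 57.3, 21.5]
eef_rot: [-180.0, -5.0, -1.4]
wrist_force: [-0.1, 0.4, 0.6]
grip_width: 45.2
grip_force: 0.0
```

Call:
play_rows(moves=[{"slide":[4,0,0.3],"turn":[0,0,0],"fingers":0.48},{"slide":[8,0,0.6],"turn":[0,0,0],"fingers":0.48},{"slide":[11,0,0.8],"turn":[0,0,0],"fingers":0.48},{"slide":[13,0,0.95],"turn":[0,0,0],"fingers":0.48},{"slide":[15,0,1.1],"turn":[0,0,0],"fingers":0.48},{"slide":[17,0,1.2],"turn":[0,0,0],"fingers":0.48},{"slide":[19,0,1.3],"turn":[0,0,0],"fingers":0.48},{"slide":[21,0,1.4],"turn":[0,0,0],"fingers":0.48},{"slide":[23,0,1.5],"turn":[0,0,0],"fingers":0.48},{"slide":[25,0,1.6],"turn":[0,0,0],"fingers":0.48}])

```text
clock: 22.6
tcp_pos: [570.7, 57.0, 20.6]
eef_rot: [-180.0, -4.4, -1.4]
wrist_force: [-11.2, 0.8, 7.6]
grip_width: 45.2
grip_force: 5.7
```

Call:
play_rows(moves=[{"slide":[1.2,0,0.1],"turn":[0,0,0],"fingers":0.48},{"slide":[2.4,0,0.2],"turn":[0,0,0],"fingers":0.48},{"slide":[3.6,0,0.25],"turn":[0,0,0],"fingers":0.48},{"slide":[4.8,0,0.3],"turn":[0,0,0],"fingers":0.48},{"slide":[6,0,0.35],"turn":[0,0,0],"fingers":0.48},{"slide":[7.2,0,0.4],"turn":[0,0,0],"fingers":0.48},{"slide":[8.4,0,0.45],"turn":[0,0,0],"fingers":0.48},{"slide":[9.6,0,0.5],"turn":[0,0,0],"fingers":0.48},{"slide":[10.8,0,0.55],"turn":[0,0,0],"fingers":0.48},{"slide":[12,0,0.6],"turn":[0,0,0],"fingers":0.48}])

```text
clock: 23.6
tcp_pos: [582.6, 56.7, 20.7]
eef_rot: [-180.0, -4.4, -1.4]
wrist_force: [-8.7, 0.3, 4.4]
grip_width: 45.1
grip_force: 4.9
```

Call:
play_rows(moves=[{"slide":[0.6,0,0],"turn":[0,0,0],"fingers":0.48},{"slide":[1.2,0,0.05],"turn":[0,0,0],"fingers":0.48},{"slide":[1.8,0,0.1],"turn":[0,0,0],"fingers":0.48},{"slide":[2.4,0,0.15],"turn":[0,0,0],"fingers":0.48},{"slide":[3,0,0.2],"turn":[0,0,0],"fingers":0.48},{"slide":[3.6,0,0.25],"turn":[0,0,0],"fingers":0.48},{"slide":[4.2,0,0.3],"turn":[0,0,0],"fingers":0.48},{"slide":[4.8,0,0.35],"turn":[0,0,0],"fingers":0.48},{"slide":[5.4,0,0.4],"turn":[0,0,0],"fingers":0.48},{"slide":[6,0,0.4],"turn":[0,0,0],"fingers":0.48}])

```text
clock: 24.6
tcp_pos: [585.6, 56.7, 20.7]
eef_rot: [-180.0, -4.0, -1.4]
wrist_force: [-23.5, -1.0, 17.6]
grip_width: 45.1
grip_force: 11.6
```

The force has risen to 23 N, so the block is on the fence. One small press more, then I ease off and look.

Call:
play_rows(moves=[{"slide":[0.3,0,-0.1],"turn":[0,0,0],"fingers":0.48},{"slide":[0.6,0,-0.2],"turn":[0,0,0],"fingers":0.48},{"slide":[0.9,0,-0.3],"turn":[0,0,0],"fingers":0.48},{"slide":[1.2,0,-0.4],"turn":[0,0,0],"fingers":0.48},{"slide":[1.5,0,-0.4],"turn":[0,0,0],"fingers":0.48},{"slide":[1.5,0,-0.4],"turn":[0,0,0],"fingers":0.48},{"slide":[1.5,0,-0.4],"turn":[0,0,0],"fingers":0.48},{"slide":[1.5,0,-0.4],"turn":[0,0,0],"fingers":0.48},{"slide":[0.5,0,-0.4],"turn":[0,0,0],"fingers":0.48},{"slide":[-0.5,0,-0.4],"turn":[0,0,0],"fingers":0.48}])

```text
clock: 25.6
tcp_pos: [585.5, 56.7, 20.7]
eef_rot: [-180.0, -4.1, -1.4]
wrist_force: [-16.2, -0.0, 9.2]
grip_width: 45.2
grip_force: 8.0
```

Call:
play_rows(moves=[{"slide":[-2,0,-0.2],"turn":[0,0,0],"fingers":0.48},{"slide":[-5,0,-0.4],"turn":[0,0,0],"fingers":0.48},{"slide":[-15,0,-1.2],"turn":[0,0,0],"fingers":0.48},{"slide":[-30,0,-2.5],"turn":[0,0,0],"fingers":0.48},{"slide":[-50,0,-30],"turn":[0,0,0],"fingers":0.48},{"slide":[-65,30,-65],"turn":[0,0,0],"fingers":0.48},{"slide":[-80,70,-90],"turn":[0,0,0],"fingers":0.48},{"slide":[-90,110,-100],"turn":[0,0,0],"fingers":0.48},{"slide":[-100,145,-100],"turn":[0,0,0],"fingers":0.48},{"slide":[-105,165,-100],"turn":[0,0,0],"fingers":0.48}])

```text
clock: 26.6
tcp_pos: [474.6, -108.5, 114.7]
eef_rot: [179.9, -5.2, -1.5]
wrist_force: [0.1, 0.7, -0.7]
grip_width: 44.9
grip_force: 0.0
```

```bash
python3 look.py p9; python3 edge2.py 165; python3 - <<'E'
from plant import imaging
from h import *
d=imaging.snapshot('scene'); cv2.imwrite('pics/s9.png',cv2.resize(d['color'][150:280,170:340],None,fx=4.5,fy=4.5,interpolation=cv2.INTER_CUBIC)[...,::-1])
E
```

```text
26.6 [ 474.6 -108.5  114.7] [ 0.11631357  0.73853203 -0.73451674]
block c [645.1  54.6] yaw -1.3 size [139.3 101.1] rel fence yaw 0.2
long_left [697. 124.] board [ 1.5 49.8]
long_right [694. -16.] board [  1.9 -90.2]
clipL [596.  96.] board [-98.4  19.5]
clipR [594.  16.] board [-98.2 -60.5]
endL [627. 125.] board [-68.5  49.6]
endR [624. -15.] board [-68.1 -90.4]
(np.float32(-1.3675244), np.float32(695.36224), np.float32(55.806507), np.float32(0.2537921), 45)
```

View pics/s9.png

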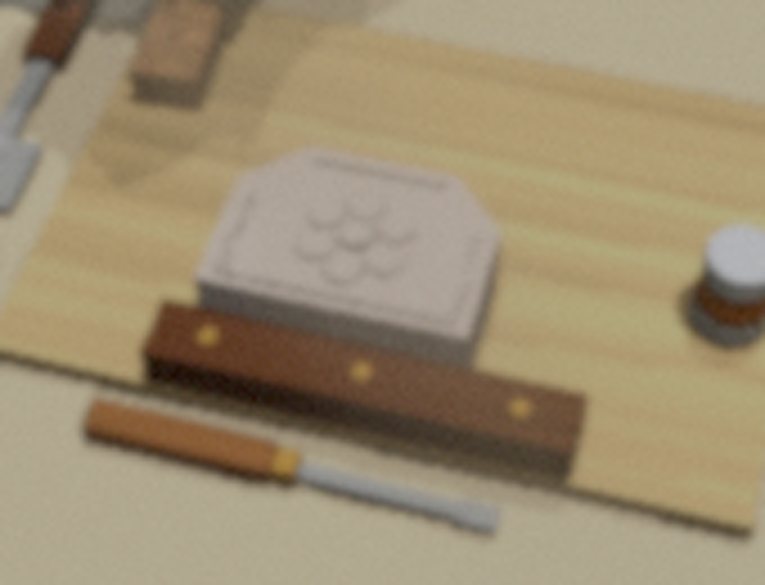

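The picture shows the block's long side flush along the fence, with no gap from (200, 300) to (470, 360) and both ends inside the fence's ends. The edge angle is −1.37° against the fence's −1.3°, and the robot is clear. Handing in.

```bash
python3 -c "
from plant import manip
print(manip.finish_job())"
```

```text
the job is handed in; nothing more can be done
None
```

The block's long side now sits flush against the fence, square within about 0.1° and roughly 20 mm inside the nearer fence end. It was handed in at about 27 s; one early push may have lifted its near edge slightly (about 1.4° on a rough reading), so I backed off and pushed lower from then on.

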